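Clamp a driver board in the soldering frame and turn it over

ROBOT

A 7-joint arm with a two-finger parallel gripper is mounted at the origin on a cart in front of the work surface, level with it; the furniture and walls round the work are solid. World frame = base frame: x ahead of the robot, y to its left, z up, the work surface at z = 0. Lengths are in m, angles in rad, forces in N, time in s.
With the tool pointing down it reaches from about 0.4 to 0.875 m from the base axis. Payload 19.3 kg.
Tool frame: the origin (TCP) lies between the finger pads; the fingertips stand 17 mm ahead of it and the grasp point (between the pads) lies 2 mm behind it; z points along the fingers, x is the direction in which the jaws open and shut, and the axes are right-handed (so a half turn about z gives the same grasp; the last joint's range is limited). The gripper opens to 85 mm and grips with 20 to 120 N. Pads are 22 mm wide; open, the fingers measure 114 mm over their backs; the gripper's body (76 mm by 85 mm) begins 54 mm behind the grasp point. The pads swing forward as they close: fully open they stand 13 mm farther back than shut.
Start: joints at [1.248, 0.521, -0.036, 1.599, 0.021, 1.021, -0.113], TCP at [0.156, -0.605, 0.227] pointing down, gripper open.
Joint ranges: [-2.91, 2.91], [-0.3, 2.13], [-1.5, 1.42], [0.17, 2.43], [-1.26, 4.41], [0.16, 1.93], [-2.52, 2.52]. Speed limits (rad/s): [1.89, 1.89, 2.39, 2.39, 3.01, 3.01, 3.01].

INTERFACE

Orientations are given as [roll, pitch, yaw] about the fixed x, y, z axes, in that order (R = Rz(yaw) Ry(pitch) Rx(roll)).
In Python, from workcell import bot gives the robot as it stands. The module is installed in compiled form; this text tells all that it offers.
- The arm moves only by the tool arm_command, never from a script. Its argument "targets" is a list of rows, each a list of 6 numbers: the shift along the tool's x, y, z in mm, then the turn, a rotation vector about the tool's x, y, z in degrees. In form: [[x, y, z, wx, wy, wz], ...]. A call has 1 to 8 rows; each row shifts and turns the pose as measured when the row begins, along the tool's axes as they then stand; what a row does not reach is not made up. A row lasts 1/10 s, in which the tool goes at most 50 mm and 8.59 degrees, less where a joint would pass 70% of its speed; a pose out of reach is approached as far as the arm can. A call is refused whole if a number of a shift passes 50 or a number of a turn 8.59, either way. A call with a gripper value outside its range is refused whole. "grip" is the opening in per cent of the stroke, from 0 (shut) to 100 (fully open), set as the call begins (left out, the last holds). The fingers move at their own pace and stop on an object; "grip_force" is the grip in N (left out, the last holds). Time passes only in rows, so rows that do not move let the fingers close. It gives the time, the measured TCP pose, the force and the opening at its end, in the units of the state.
- bot.observe(): the state, without advancing time (a new reading comes with each control period).
- bot.grab_frame(name): name is "scene" or "top" or "wrist"; returns a dict with "color" (420x560x3 uint8, red, green, blue), "depth" (420x560 float32, m along the optical axis (not along the pixel's ray), 0 where there is no reading), "fov_y" (degrees; the focal length in pixels is half the picture's height over the tangent of half this angle, whatever the lens; pixels are square), "cx", "cy" (the principal point, pixels), "R" (3x3) and "t" (3): a world point X has camera coordinates R X + t; the wrist camera has in their place "hand_eye" (4x4, takes a point from camera to tool coordinates, whose origin is the TCP and whose axes are the tool frame's). Camera axes: x right, y down, z forward; pixel columns grow to the right and rows downward; lengths in m; the calibration is good to about 2 mm. A picture is of the moment at which its call begins: read the wrist's pose just before it.
- bot.job_done(): hands the job in, once; it reports no verdict.
The state is a dict: "clock": time; "qpos": joint angles; "qd": joint speeds; "joint_efforts": joint torques, N m; "position": TCP position; "tool_rot": TCP orientation; "force": force on the tool from outside, world axes, zero at the start; "moment": the same for the moment, N m; "grip_width": finger opening in m.
Only numpy, scipy, OpenCV 4.12 (cv2) and the standard library are available. Lean on these libraries where they do the work, as an engineer would, in place of code of your own. Each camera call takes 0.05 s, during which the arm holds its last target. There are 200 camera calls.

TASK

Lay the small driver board, components up, into the pocket of the flip-over soldering frame and let go of it; swing the frame's lid down shut over it and slide the latch bar fully home so that its hooks hold the lid. Then turn the whole frame over on its pivots, right to the stop, so that the board's solder side faces up with the board still clamped inside, and leave the loose things lying around where they are.

Things in the scene. Friction and masses are not known exactly. Their poses are not given: they have to be found in the camera images.
- stand: Fixed stand of the flip-over soldering frame: dark base plate 130 x 190 mm, top 12 mm above the table; two aluminium uprights 36 mm wide, 8 mm thick, 105 mm tall at y = +-78 mm, a black nut outside each (to y = +-97 mm). Origin on the table under the frame's middle. x axis: from the front (lip and latch side, towards the robot) to the rear (lid hinge); y axis: along the pivot line.
- stand_axis (a point): Middle of the pivot line, 95 mm above the table; axes as the stand's. The black carrier frame that turns on it is 12 mm thick (6 mm above and below the line) and at angle 0 reaches from x = -60 to +56 mm and y = -62 to +62 mm.
- carrier (a joint): Turn of the black carrier frame about the pivot line, rad. 0: level at its stop, lid side up. It grows as the FRONT edge (the lip) goes down and the rear edge comes up and over towards the front; 3.14 (other stop): level, turned over. It stays at any angle by friction of 0.22 Nm (3 to 5 N at its edge).
- pocket (a point): Middle of the board pocket at the height of the ledge that carries the board's edge (1 mm above the pivot line). Moves with the carrier; axes as the stand's at angle 0, z out of the lid side. Pocket 64 x 84 mm (x, y) at the ledge; walls rise 5 mm, sloping out to 72 x 92 mm. A window of 51 x 71 mm through the ledge takes the leads and is open below.
- lip (a point): Top of the turning lip, a 60 mm wide (y), 18 mm long tongue on the front edge of the carrier, from x = -60 to -78 mm, 6 mm thick; the point lies at x = -70 mm. Pressed down, it tips the carrier. Moves with the carrier.
- rear_rail (a point): Middle of the underside of the carrier's rear rail, 46 mm from the pivot line, 6 mm below it at angle 0; the rail is solid from 26 to 56 mm. This face comes up and over as the carrier turns, and may be pushed. Moves with the carrier.
- lid (a joint): Opening of the aluminium lid about its hinge on the rear rail, rad. 0: shut; 1.95: stop, leaning back. Light, damped hinge (0.012 Nm s/rad): once pushed forward past upright it falls shut by its own 90 g in about a second.
- lid_hinge (a point): Middle of the lid's hinge line, parallel to the stand's y axis, 52 mm to the rear of and 9 mm above the pivot line at carrier angle 0.
- lid_edge (a point): Middle of the outer face (upper when shut, rear when open) of the lid's free front rail, 86 mm from the hinge line. The lid is an open frame 5 mm thick, 108 mm wide (y), 92 mm from hinge to free edge; free rail 12 mm wide. The components stand through its 58 x 76 mm window when shut; two ears on the free edge go under the latch hooks.
- latch (a joint): Travel of the latch bar on the front rail, m, along the stand's +y. 0: open, the lid passes; 0.024: home (end stop), both hooks lie over the lid's ears. Friction about 2 N. Slid before the lid is shut, it blocks the lid.
- latch_tab (a point): Middle (half-way up) of the latch bar's black thumb tab: 11 mm (x) x 16 mm (y) x 16 mm tall, its top 27.5 mm above the pivot line at carrier angle 0; push it on its side or pinch it. The bar below reaches 12.5 mm above the pivot line, the hooks 14.4 mm.
- board_grip (a point): Centre of the black transformer block amid the loose green driver board: 20 (board x) x 24 (board y) x 18 mm tall; hold it across the 24 mm, where 28 mm of bare board lie either side. Other components lie beyond x = +-15 mm, to 17 mm above the table. z: out of the component side; the point is 14 mm above the leads' ends, on which the board lies.
- board_under (a point): Middle of the board's solder face, 11.5 mm below board_grip, leads 2.5 mm below it. Board 60 x 80 mm (x, y), 2.5 mm thick, 60 g; it goes into the pocket either way round. Coincides with pocket when the board lies in the pocket, with 2 mm of play sideways.
- heat_sink: Loose finned heat sink, 45 x 45 x 18 mm, a bystander. Origin under its centre.
- connector: Loose white ten-way strip connector, 20 x 110 x 16 mm, a bystander. Origin under its centre.
- tape: Loose yellow tape roll, 58 mm across, 19 mm high, a bystander. Origin under its centre.
- pen: Loose marker with a blue cap, 135 mm long, 16 mm thick, a bystander. Origin under its centre.
- driver: Loose small red screwdriver, 144 mm long, 17 mm thick, a bystander. Origin under its centre.
Things that resemble listed ones, but are neither listed nor needed, are in the scene too. Of the things that look like the part that bears board_grip, the larger one is meant.

How it is judged:
By the outcome, as a careful person would: the job done as asked, in the order asked, and still so for the second after the job is handed in, with the robot touching nothing.
It also fails if it takes over 61 s, if anything falls off the work surface, if the arm or the gripper's body presses on something with over 40 N, if the wrist force passes 120 N, or if a joint passes its speed limit or range.

## Working session

There is one attempt and no reset: what is moved stays moved. The work goes in short steps, Python scripts to look and compute and a tool call to move; the robot and the scene stay as the last step left them, time stands still between calls to the robot, and variables do not carry over. Pictures are saved under pics/ and viewed, about 8 in all and at most 12, crops included, and the job is handed in when it is done.

Besides the shell and the picture viewer there is one more tool, called by a JSON object that holds its "op" and its "data", one argument or row to a line. arm_command: Moves the arm, as the interface text tells. Its arguments: {"type":"object","properties":{"targets":{"type":"array"},"grip":{"type":"number"},"grip_force":{"type":"number"}},"required":["targets"]}

```bash
mkdir -p pics
cat > h.py <<'E'
import numpy as np, cv2
from workcell import bot
from scipy.spatial.transform import Rotation as Ro
def cam(n):
    s=bot.observe(); f=bot.grab_frame(n); h,w=f["depth"].shape
    f["f"]=h/2/np.tan(np.radians(f["fov_y"])/2)
    if "hand_eye" in f:
        T=np.eye(4);T[:3,:3]=Ro.from_euler('xyz',s["tool_rot"]).as_matrix();T[:3,3]=s["position"]
        f["C2W"]=T@np.array(f["hand_eye"])
    else:
        T=np.eye(4);T[:3,:3]=f["R"];T[:3,3]=f["t"];f["C2W"]=np.linalg.inv(T)
    return f
def cloud(f):
    h,w=f["depth"].shape;u,v=np.meshgrid(np.arange(w),np.arange(h));d=f["depth"]
    P=np.stack([(u-f["cx"])/f["f"]*d,(v-f["cy"])/f["f"]*d,d],-1)
    return P@f["C2W"][:3,:3].T+f["C2W"][:3,3]
def onz(f,u,v,z):
    r=f["C2W"][:3,:3]@np.array([(u-f["cx"])/f["f"],(v-f["cy"])/f["f"],1]);o=f["C2W"][:3,3]
    return o+r*(z-o[2])/r[2]
def save(f,name,crop=None,s=1):
    c=f["color"][:,:,::-1]
    if crop: c=c[crop[1]:crop[3],crop[0]:crop[2]]
    cv2.imwrite("pics/"+name,cv2.resize(np.ascontiguousarray(c),None,fx=s,fy=s,interpolation=cv2.INTER_CUBIC))
E
python3 - <<'E'
from h import *
import pickle
o=bot.observe();print({k:np.round(v,3).tolist() for k,v in o.items()})
F={}
for n in("scene","top"):
    f=cam(n);F[n]=f;print(n,f["f"],f["C2W"].round(3).tolist())
    save(f,n+"0.png",s=1.4)
pickle.dump(F,open("F0.pkl","wb"))
E
```

```text
{'clock': 0.0, 'qpos': [1.248, 0.522, -0.036, 1.6, 0.021, 1.021, -0.113], 'qd': [0.001, 0.0, 0.002, 0.001, -0.001, -0.0, -0.0], 'joint_efforts': [0.001, -92.712, 1.98, -36.994, 0.018, 0.008, -0.0], 'position': [0.156, -0.605, 0.226], 'tool_rot': [3.142, 0.001, -1.318], 'force': [-0.816, -0.479, 0.409], 'moment': [-0.014, -0.015, 0.004], 'grip_width': 0.085}
scene 466.0996672155989 [[-0.803, -0.31, 0.509, -0.04], [-0.595, 0.392, -0.701, 0.678], [0.018, -0.866, -0.499, 0.663], [0.0, 0.0, 0.0, 1.0]]
top 410.3187090138099 [[-0.008, -0.995, 0.1, 0.421], [-1.0, 0.007, -0.012, -0.13], [0.012, -0.1, -0.995, 1.208], [0.0, 0.0, 0.0, 1.0]]
```

View pics/scene0.png

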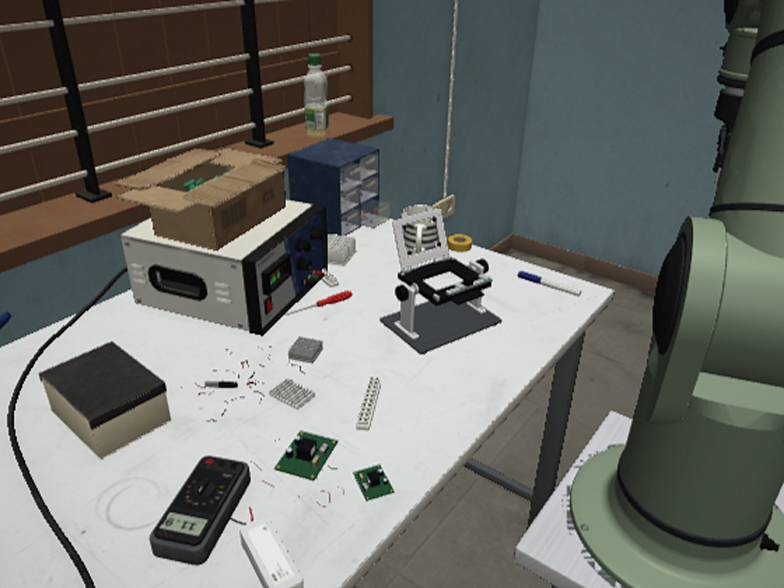

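View pics/top0.png

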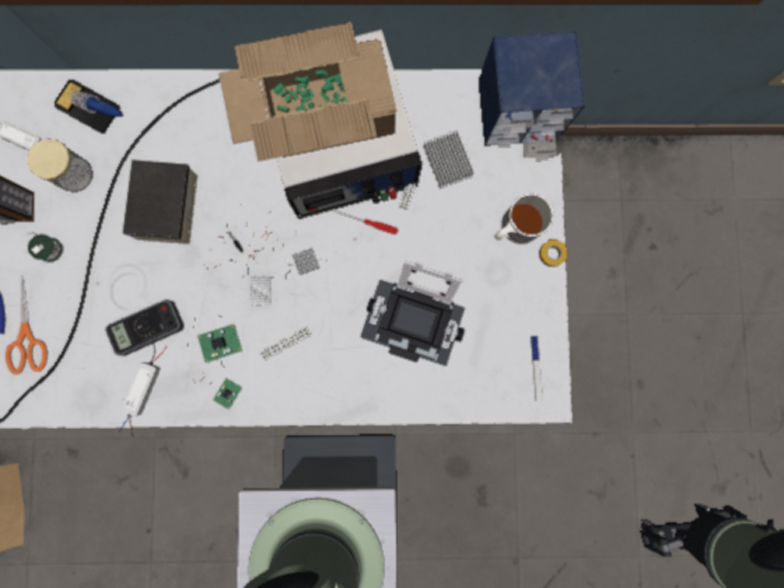

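Scene: larger green board at top-view px (220,342), smaller lookalike at (227,392). The larger one fits the description. Stand is at (412,315), lid open, hinge towards the top, lip at (403,352).

Run:
```python
from h import *
import pickle
F=pickle.load(open("F0.pkl","rb"))
f=F["top"];P=cloud(f)
c=f["color"][:,:,::-1]
a=cv2.resize(c[175:270,245:345],(600,570),interpolation=cv2.INTER_CUBIC)
b=cv2.resize(c[225:295,135:180],(200,311),interpolation=cv2.INTER_CUBIC)
im=np.zeros((570,800,3),np.uint8);im[:,:600]=a;im[:311,600:]=b
cv2.imwrite("pics/crop1.png",im)
hsv=cv2.cvtColor(f["color"],cv2.COLOR_RGB2HSV)
g=((hsv[...,0]>50)&(hsv[...,0]<85)&(hsv[...,1]>110)).astype(np.uint8)
g[:225]=0;g[:,:130]=0;g[295:]=0;g[:,185:]=0
g=cv2.morphologyEx(g,cv2.MORPH_CLOSE,np.ones((7,7)))
n,L,st,ce=cv2.connectedComponentsWithStats(g)
for i in range(1,n):
    if st[i,4]<100: continue
    p=np.array([onz(f,u,v,0.005) for v,u in np.argwhere(L==i)])[:,:2]
    r=cv2.minAreaRect((p*1000).astype(np.float32));print(ce[i],st[i],r)
# stand: base plate dark, uprights
m=np.zeros(P.shape[:2],bool);m[175:270,245:345]=1
for lo,hi in((.006,.018),(.085,.092),(.092,.108),(.108,.13),(.13,.25)):
    k=m&(P[...,2]>lo)&(P[...,2]<hi);q=P[k]
    if len(q)>10: print(lo,len(q),cv2.minAreaRect((q[:,:2]*1000).astype(np.float32)),q.mean(0).round(4))
```

```text
0.006 1162 ((519.5510864257812, -190.4502410888672), (279.3238525390625, 261.1791687011719), 88.60282897949219) [ 0.492  -0.1942  0.0116]
0.085 39 ((483.8949890136719, -193.09727478027344), (128.1317138671875, 122.77926635742188), 26.14878273010254) [ 0.4657 -0.1812  0.0907]
0.092 1650 ((480.5108337402344, -195.7291259765625), (193.5641632080078, 132.86537170410156), 71.00364685058594) [ 0.4845 -0.197   0.0996]
0.108 281 ((494.5466003417969, -199.27304077148438), (190.38465881347656, 127.9501724243164), 70.19119262695312) [ 0.5055 -0.2083  0.1165]
0.13 351 ((561.2921752929688, -223.1630401611328), (107.80972290039062, 33.30022430419922), 71.71310424804688) [ 0.5636 -0.2246  0.1714]
```

View pics/crop1.png

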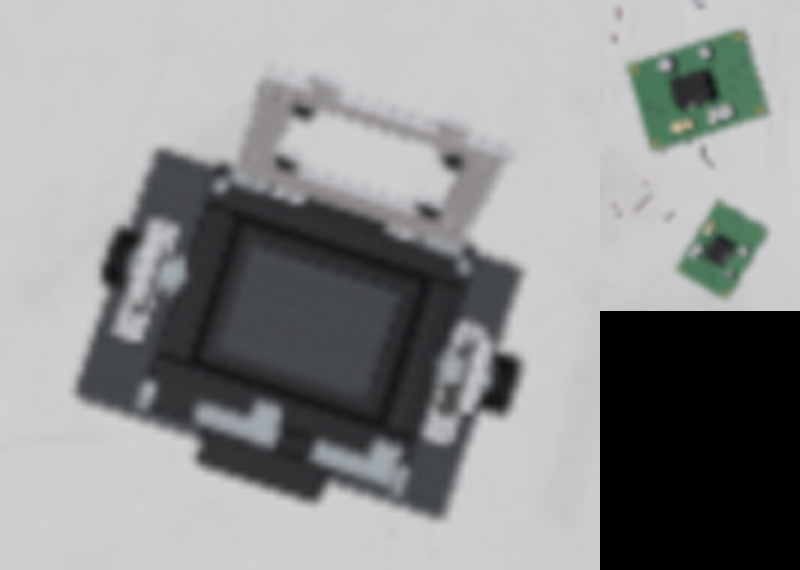

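The crop confirms it: the larger board is at crop (698,88), long side roughly horizontal, black block in the middle. The lookalike at (722,250) is clearly smaller. Stand yaw is about -19°.

```bash
cat >> h.py <<'E'
def plan(tgt,yaw_deg=None,step=45,tilt=None):
    """print rows from present pose to world target; tool down at yaw"""
    s=bot.observe();p=np.array(s["position"]);R=Ro.from_euler('xyz',s["tool_rot"])
    T=R if yaw_deg is None else Ro.from_euler('xyz',[180,0,yaw_deg],degrees=True)
    if tilt is not None: T=Ro.from_matrix(tilt)
    d=np.array(tgt)-p;rv=(T*R.inv()).as_rotvec(degrees=True)
    n=max(1,int(np.ceil(max(np.linalg.norm(d)*1000/step,np.linalg.norm(rv)/8))))
    out=[]
    for i in range(n):
        Ri=Ro.from_rotvec(rv*i/n,degrees=True)*R
        out.append([round(float(x),1)+0.0 for x in np.r_[Ri.inv().apply(d/n)*1000,Ri.inv().apply(rv/n)]])
    for o in out: print(o)
def st():
    s=bot.observe();print(round(s["clock"],2),np.round(s["position"],4),np.degrees(s["tool_rot"]).round(1),"F",np.round(s["force"],1),"w",round(s["grip_width"],4),"q",np.round(s["qpos"],2))
E
python3 - <<'E'
from h import *
import pickle
f=pickle.load(open("F0.pkl","rb"))["top"]
q=np.array([onz(f,(x-600)/4.444+135-.4,y/4.444+225-.4,.005) for x,y in((628,66),(744,28),(770,110),(652,150))])
print(q.round(4),q.mean(0),[np.linalg.norm(q[i]-q[i-1]) for i in range(4)],np.degrees(np.arctan2(*(q[1]-q[0])[1::-1])),np.degrees(np.arctan2(*(q[2]-q[3])[1::-1])))
plan([.42,-.3,.24])
E
```

```text
[[0.4677 0.25   0.005 ]
 [0.4921 0.1745 0.005 ]
 [0.4382 0.1565 0.005 ]
 [0.4127 0.233  0.005 ]] [0.45266672 0.20349187 0.005     ] [np.float64(0.05752632225276397), np.float64(0.0793140383789988), np.float64(0.05684756796638598), np.float64(0.08058451677979873)] -72.09477520526583 -71.61393623276871
[-25.5, -36.8, -1.5, 0.0, 0.0, 0.0]
[-25.5, -36.8, -1.5, 0.0, 0.0, 0.0]
[-25.5, -36.8, -1.5, 0.0, 0.0, 0.0]
[-25.5, -36.8, -1.5, 0.0, 0.0, 0.0]
[-25.5, -36.8, -1.5, 0.0, 0.0, 0.0]
[-25.5, -36.8, -1.5, 0.0, 0.0, 0.0]
[-25.5, -36.8, -1.5, 0.0, 0.0, 0.0]
[-25.5, -36.8, -1.5, 0.0, 0.0, 0.0]
[-25.5, -36.8, -1.5, 0.0, 0.0, 0.0]
```

{"op": "arm_command", "data": {
  "targets": [
    [-26,-37,-3,0,0,0],
    [-26,-37,-3,0,0,0],
    [-26,-37,-3,0,0,0],
    [-26,-37,-3,0,0,0],
    [-26,-37,-3,0,0,0],
    [-26,-37,-3,0,0,0],
    [-26,-37,-3,0,0,0],
    [-26,-37,-3,0,0,0]
  ],
  "grip": 70
}}

```text
clock: 0.9
position: [0.3935, -0.3231, 0.2481]
tool_rot: [3.138, 0.004, -1.328]
force: [0.5, -0.6, -0.5]
grip_width: 0.0598
```

Run:
```python
from h import *
import pickle
st()
f=cam("wrist");pickle.dump(f,open("W1.pkl","wb"));save(f,"w1.png",s=1.4);print(f["C2W"].round(3).tolist(),f["f"])
plan([.453,.2035,.24],-72)
```

```text
0.9 [ 0.3935 -0.3231  0.2481] [179.8   0.2 -76.1] F [ 0.5 -0.6 -0.5] w 0.0598 q [ 0.69  0.32 -0.15  1.87  0.06  0.97 -0.81]
[[0.241, -0.934, -0.264, 0.461], [-0.97, -0.233, -0.061, -0.307], [-0.004, 0.271, -0.963, 0.396], [0.0, 0.0, 0.0, 1.0]] 351.15640493684225
[-40.9, -15.1, 0.9, 0.0, 0.0, -0.3]
[-40.8, -15.3, 0.9, 0.0, 0.0, -0.3]
[-40.7, -15.5, 0.9, 0.0, 0.0, -0.3]
[-40.7, -15.7, 0.9, 0.0, 0.0, -0.3]
[-40.6, -16.0, 0.9, 0.0, 0.0, -0.3]
[-40.5, -16.2, 0.8, 0.0, 0.0, -0.3]
[-40.4, -16.4, 0.8, 0.0, 0.0, -0.3]
[-40.3, -16.6, 0.8, 0.0, 0.0, -0.3]
[-40.2, -16.8, 0.8, 0.0, 0.0, -0.3]
[-40.1, -17.0, 0.8, 0.0, 0.0, -0.3]
[-40.0, -17.3, 0.8, 0.0, 0.0, -0.3]
[-39.9, -17.5, 0.7, 0.0, 0.0, -0.3]
```

{"op": "arm_command", "data": {
  "targets": [
    [-44,-17,0,0,0,0],
    [-44,-17,0,0,0,0],
    [-44,-17,0,0,0,0],
    [-44,-17,0,0,0,0],
    [-44,-17,0,0,0,-1],
    [-44,-17,0,0,0,-1],
    [-44,-18,0,0,0,-1],
    [-44,-18,0,0,0,-1]
  ]
}}

```text
clock: 1.75
position: [0.4394, 0.064, 0.2495]
tool_rot: [3.141, 0.004, -1.253]
force: [0.7, -1.1, 0.9]
grip_width: 0.0599
```

Run:
```python
from h import *
st();plan([.453,.2035,.17],-72)
```

```text
1.75 [0.4394 0.064  0.2495] [180.    0.2 -71.8] F [ 0.7 -1.1  0.9] w 0.0599 q [ 0.08  0.22 -0.41  2.01  0.11  0.93 -1.64]
[-32.0, -14.1, 20.0, 0.0, 0.1, 0.1]
[-32.0, -14.1, 20.0, 0.0, 0.1, 0.1]
[-32.1, -14.1, 19.9, 0.0, 0.1, 0.1]
[-32.1, -14.0, 19.9, 0.0, 0.1, 0.1]
```

{"op": "arm_command", "data": {
  "targets": [
    [-32,-14,20,0,0,0],
    [-32,-14,20,0,0,0],
    [-32,-14,20,0,0,0],
    [-35,-15,20,0,0,0],
    [0,0,0,0,0,0]
  ]
}}

```text
clock: 2.25
position: [0.4515, 0.2188, 0.1674]
tool_rot: [-3.14, 0.006, -1.245]
force: [0.0, -0.4, -0.9]
grip_width: 0.0599
```

Run:
```python
from h import *
import pickle
st()
f=cam("wrist");pickle.dump(f,open("W2.pkl","wb"));save(f,"w2.png",s=1.4)
P=cloud(f)
b=f["color"].max(-1)<60
k=b&(P[...,2]>.018)&(P[...,2]<.03)&(np.hypot(P[...,0]-.453,P[...,1]-.2035)<.03)
q=P[k]*1000;print(k.sum(),cv2.minAreaRect(q[:,:2].astype(np.float32)) if k.sum()>5 else '',q.mean(0) if k.sum() else '')
print(np.median(P[(np.hypot(P[...,0]-.453,P[...,1]-.2035)<.008)],0))
```

```text
2.25 [0.4515 0.2188 0.1674] [-179.9    0.3  -71.3] F [ 0.  -0.4 -0.9] w 0.0599 q [-0.23  0.43 -0.43  1.96  0.24  0.79 -2.05]
640 ((452.91473388671875, 203.3149871826172), (20.623432159423828, 23.928377151489258), 17.084274291992188) [453.38289072 203.36562678  23.45200532]
[0.45317256 0.20355144 0.02353785]
```

View pics/w2.png

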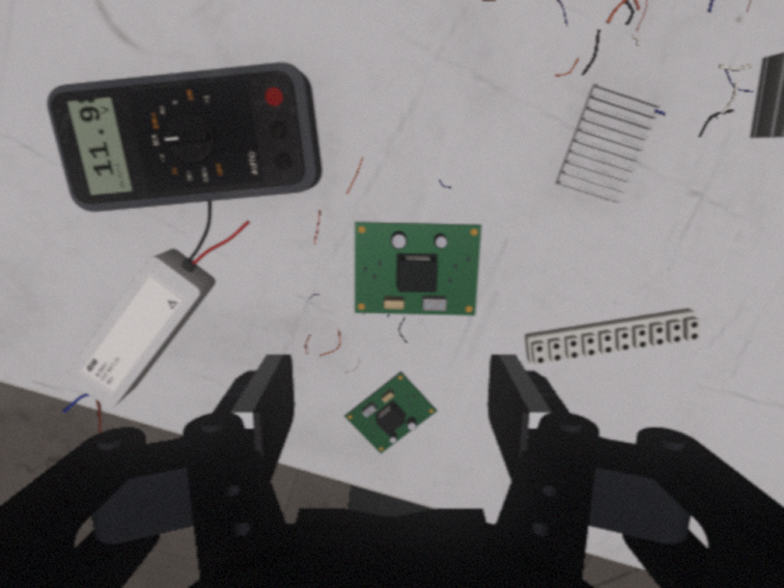

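The large board's black block is at px (417,272) in the centre, lookalike at (390,413). Block measured at (0.453, 0.2033), jaw yaw -73°.

Run:
```python
from h import *
plan([.453,.2033,.06],-73)
```

```text
[4.4, 1.1, 36.0, 0.0, 0.1, 0.5]
[4.4, 1.1, 36.0, 0.0, 0.1, 0.5]
[4.3, 1.0, 36.0, 0.0, 0.1, 0.5]
```

{"op": "arm_command", "data": {
  "targets": [
    [5,1,35,0,0,0.7],
    [4,1,35,0,0,0.7],
    [4,1,35,0,0,0.5],
    [0,0,0,0,0,0]
  ],
  "grip": 50
}}

```text
clock: 2.7
position: [0.4549, 0.2005, 0.0619]
tool_rot: [-3.137, 0.004, -1.284]
force: [0.3, -0.6, 0.8]
grip_width: 0.0426
```

Run:
```python
from h import *
st();plan([.453,.2033,.026],-73,step=12)
```

```text
2.7 [0.4549 0.2005 0.0619] [-179.7    0.2  -73.5] F [ 0.3 -0.6  0.8] w 0.0426 q [-0.28  0.59 -0.34  2.05  0.36  0.55 -2.15]
[-0.8, 0.3, 9.0, -0.1, 0.1, -0.1]
[-0.8, 0.3, 9.0, -0.1, 0.1, -0.1]
[-0.8, 0.3, 9.0, -0.1, 0.1, -0.1]
[-0.8, 0.3, 9.0, -0.1, 0.1, -0.1]
```

{"op": "arm_command", "data": {
  "targets": [
    [-1,0.5,12,0,0,0],
    [-1,0.5,12,0,0,0],
    [-1,0,8,0,0,0],
    [0,0,3,0,0,0],
    [0,0,0,0,0,0]
  ]
}}

```text
clock: 3.2
position: [0.4557, 0.2036, 0.0287]
tool_rot: [-3.132, 0.004, -1.285]
force: [-0.1, 1.2, 0.5]
grip_width: 0.0427
```

{"op": "arm_command", "data": {
  "targets": [
    [0,0,0,0,0,0],
    [0,0,0,0,0,0],
    [0,0,0,0,0,0],
    [0,0,0,0,0,0],
    [0,0,0,0,0,0]
  ],
  "grip": 0,
  "grip_force": 40
}}

```text
clock: 3.7
position: [0.4565, 0.204, 0.0301]
tool_rot: [-3.129, 0.004, -1.285]
force: [-0.5, -0.6, -0.2]
grip_width: -0.0001
```

Run:
```python
from h import *
st()
```

```text
3.7 [0.4565 0.204  0.0301] [-179.3    0.2  -73.6] F [-0.5 -0.6 -0.2] w -0.0001 q [-0.31  0.65 -0.3   2.06  0.4   0.47 -2.2 ]
```

Run:
```python
from h import *
f=cam("wrist");P=cloud(f);save(f,"w3.png",s=1.4)
b=f["color"].max(-1)<60
k=b&(P[...,2]>.015)&(P[...,2]<.03)&(np.hypot(P[...,0]-.453,P[...,1]-.2035)<.04)
q=P[k]*1000;print(k.sum(),q.mean(0) if k.sum() else '')
```

```text
498 [462.43476357 206.7587937   21.49284672]
```

View pics/w3.png

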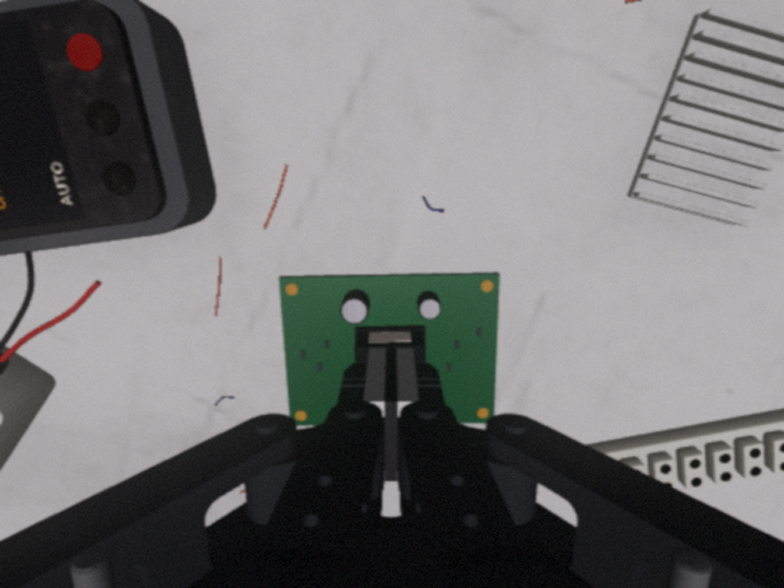

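Run:
```python
from h import *
st();f=cam("wrist");P=cloud(f)
for u,v in((370,355),(378,365),(402,365),(375,390),(402,390),(390,338),(360,335),(420,330),(360,355)):
    print(u,v,P[round(v/1.4),round(u/1.4)].round(4))
q=np.array([onz(f,u/1.4,v/1.4,.005) for u,v in((280,277),(498,273),(493,424),(290,426))]);print(q.round(4),q.mean(0))
f=cam("top");P=cloud(f)
for u,v in((157,244),(158,245),(159,246)):print(P[v,u].round(3))
```

```text
3.75 [0.4565 0.204  0.0301] [-179.3    0.2  -73.6] F [ 0.1  0.3 -0.1] w 0.0001 q [-0.31  0.65 -0.3   2.06  0.4   0.47 -2.2 ]
370 355 [0.4662 0.2127 0.046 ]
378 365 [0.4667 0.2101 0.0522]
402 365 [0.4686 0.2038 0.0524]
375 390 [0.4665 0.2103 0.0673]
402 390 [0.4686 0.2041 0.0678]
390 338 [0.4626 0.2054 0.0161]
360 335 [0.4592 0.2159 0.0124]
420 330 [0.4655 0.195  0.0082]
360 355 [0.4561 0.2143 0.0237]
[[0.4696 0.2494 0.005 ]
 [0.4935 0.174  0.005 ]
 [0.4354 0.1554 0.005 ]
 [0.4117 0.2318 0.005 ]] [0.45253961 0.2026642  0.005     ]
[0.452 0.179 0.093]
[0.449 0.178 0.086]
[0.448 0.192 0.024]
```

Run:
```python
from h import *
f=cam("wrist");P=cloud(f)
for u in (258,264,270,278,287):
    print(u,[(v,P[v,u].round(3).tolist()) for v in range(232,262,3)])
```

```text
258 [(232, [0.46, 0.216, 0.005]), (235, [0.46, 0.216, 0.008]), (238, [0.459, 0.216, 0.011]), (241, [0.459, 0.215, 0.015]), (244, [0.46, 0.215, 0.02]), (247, [0.459, 0.215, 0.023]), (250, [0.458, 0.214, 0.024]), (253, [0.457, 0.214, 0.024]), (256, [0.456, 0.214, 0.025]), (259, [0.453, 0.213, 0.022])]
264 [(232, [0.462, 0.213, 0.006]), (235, [0.461, 0.213, 0.009]), (238, [0.461, 0.213, 0.013]), (241, [0.461, 0.213, 0.017]), (244, [0.46, 0.212, 0.019]), (247, [0.46, 0.212, 0.022]), (250, [0.466, 0.213, 0.041]), (253, [0.466, 0.213, 0.044]), (256, [0.466, 0.213, 0.048]), (259, [0.466, 0.212, 0.051])]
270 [(232, [0.462, 0.21, 0.006]), (235, [0.462, 0.21, 0.009]), (238, [0.462, 0.21, 0.013]), (241, [0.461, 0.21, 0.016]), (244, [0.461, 0.21, 0.02]), (247, [0.461, 0.209, 0.023]), (250, [0.467, 0.211, 0.042]), (253, [0.467, 0.21, 0.045]), (256, [0.467, 0.21, 0.048]), (259, [0.467, 0.21, 0.051])]
278 [(232, [0.464, 0.206, 0.006]), (235, [0.463, 0.206, 0.009]), (238, [0.463, 0.206, 0.012]), (241, [0.462, 0.206, 0.016]), (244, [0.462, 0.206, 0.02]), (247, [0.462, 0.206, 0.023]), (250, [0.468, 0.207, 0.041]), (253, [0.468, 0.207, 0.045]), (256, [0.468, 0.207, 0.048]), (259, [0.467, 0.207, 0.05])]
287 [(232, [0.464, 0.202, 0.004]), (235, [0.464, 0.202, 0.009]), (238, [0.464, 0.202, 0.013]), (241, [0.464, 0.202, 0.016]), (244, [0.464, 0.202, 0.021]), (247, [0.463, 0.202, 0.023]), (250, [0.469, 0.204, 0.042]), (253, [0.469, 0.204, 0.044]), (256, [0.469, 0.204, 0.049]), (259, [0.469, 0.204, 0.05])]
```

The shut fingertips measure at z≈0.040, about 10 mm behind the TCP, not 17 mm ahead as stated. They closed above the block and the board is undisturbed. I'll go lower by measurement.

{"op": "arm_command", "data": {
  "targets": [
    [0,3,0,-0.7,0,0],
    [0,1,0,0,0,0],
    [0,0,0,0,0,0],
    [0,0,0,0,0,0]
  ],
  "grip": 50
}}

```text
clock: 4.3
position: [0.4521, 0.2027, 0.0299]
tool_rot: [3.14, 0.004, -1.285]
force: [-0.6, -0.1, -0.8]
grip_width: 0.0425
```

{"op": "arm_command", "data": {
  "targets": [
    [0,0,8,0,0,0],
    [0,0,8,0,0,0],
    [0,0,5,0,0,0]
  ]
}}

```text
clock: 4.6
position: [0.4524, 0.2028, 0.0077]
tool_rot: [3.141, 0.004, -1.285]
force: [0.6, 0.1, -0.7]
grip_width: 0.0427
```

Run:
```python
from h import *
st()
f=cam("wrist");P=cloud(f);s=bot.observe()
T=Ro.from_euler('xyz',s["tool_rot"])
Q=T.inv().apply(P.reshape(-1,3)-s["position"]).reshape(P.shape)
# fingers: points in tool frame |x|<.05, y near front face, print lowest
c=f["color"].max(-1)<110
for sx in(-1,1):
    k=(Q[...,0]*sx>.015)&(Q[...,0]*sx<.045)&(np.abs(Q[...,1])<.014)&(P[...,2]>.012)
    q=Q[k];print(sx,k.sum(),np.percentile(q,[1,50,99],axis=0).round(4) if len(q) else '')
save(f,"w4.png",s=1.4)
```

```text
4.6 [0.4524 0.2028 0.0077] [180.    0.2 -73.6] F [ 0.6  0.1 -0.7] w 0.0427 q [-0.33  0.69 -0.28  2.06  0.42  0.44 -2.21]
-1 7575 [[-0.0449 -0.0138 -0.0927]
 [-0.0353 -0.0082 -0.0599]
 [-0.0209  0.0103 -0.012 ]]
1 7098 [[ 0.0214 -0.0138 -0.093 ]
 [ 0.0338 -0.0083 -0.0589]
 [ 0.0449  0.0102 -0.0118]]
```

{"op": "arm_command", "data": {
  "targets": [
    [0,0,5,0,0,0],
    [0,0,4,0,0,0],
    [0,0,1.5,0,0,0]
  ]
}}

```text
clock: 4.95
position: [0.4521, 0.2028, -0.0019]
tool_rot: [3.141, 0.003, -1.285]
force: [-21.8, -9.6, 95.2]
grip_width: 0.0426
```

{"op": "arm_command", "data": {
  "targets": [
    [0,0,0,0,0,0],
    [0,0,0,0,0,0],
    [0,0,0,0,0,0],
    [0,0,0,0,0,0]
  ],
  "grip": 0,
  "grip_force": 40
}}

```text
clock: 5.35
position: [0.4544, 0.2043, 0.001]
tool_rot: [-3.136, 0.003, -1.284]
force: [-0.5, -0.2, -0.3]
grip_width: 0.0231
```

{"op": "arm_command", "data": {
  "targets": [
    [0,0,-10,0,0,0],
    [0,0,-25,0,0,0],
    [0,0,-35,0,0,0],
    [0,0,-40,0,0,0],
    [0,0,-40,0,0,0]
  ]
}}

```text
clock: 5.85
position: [0.45, 0.2024, 0.1524]
tool_rot: [3.136, 0.002, -1.282]
force: [1.2, -0.3, 0.1]
grip_width: 0.0229
```

Run:
```python
from h import *
import pickle
st()
f=cam("wrist");P=cloud(f);s=bot.observe();pickle.dump(f,open("W5.pkl","wb"))
T=Ro.from_euler('xyz',s["tool_rot"])
Q=T.inv().apply(P.reshape(-1,3)-s["position"]).reshape(P.shape)
hsv=cv2.cvtColor(f["color"],cv2.COLOR_RGB2HSV)
g=(hsv[...,0]>50)&(hsv[...,0]<90)&(hsv[...,1]>90)&(P[...,2]>.05)
q=Q[g]*1000;print(g.sum(),np.percentile(q,[2,50,98],axis=0).round(1))
print("plane",np.linalg.lstsq(np.c_[q[:,:2],np.ones(len(q))],q[:,2],rcond=None)[0])
save(f,"w5.png",s=1.4)
```

```text
5.85 [0.45   0.2024 0.1524] [ 1.797e+02  1.000e-01 -7.350e+01] F [ 1.2 -0.3  0.1] w 0.0229 q [-0.21  0.45 -0.43  1.99  0.26  0.76 -2.07]
9695 [[-37.6 -26.1 -89.9]
 [  1.6 -13.1   0.9]
 [ 39.8  28.7   2.2]]
plane [-0.00257305  0.2418271  -0.98700756]
```

View pics/w5.png

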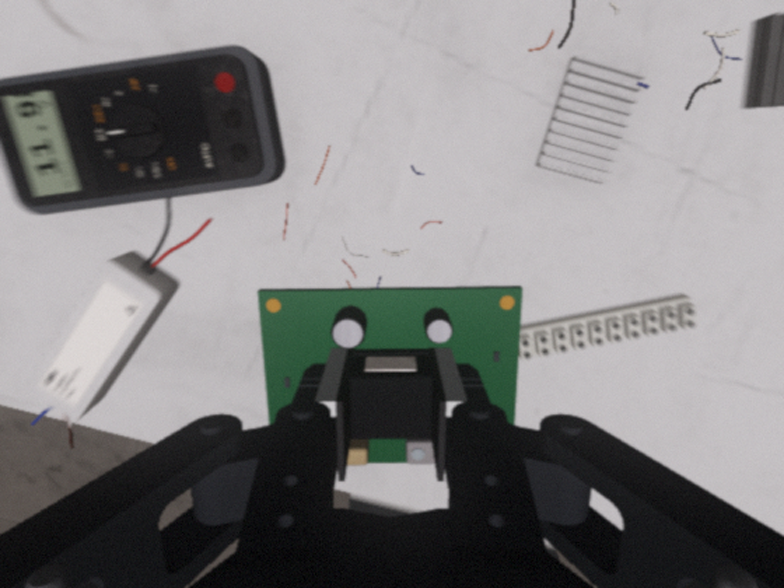

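Board is held level by its block; top face about 1 mm ahead of the TCP, front corners at px (260,291) and (521,288).

View pics/w1.png

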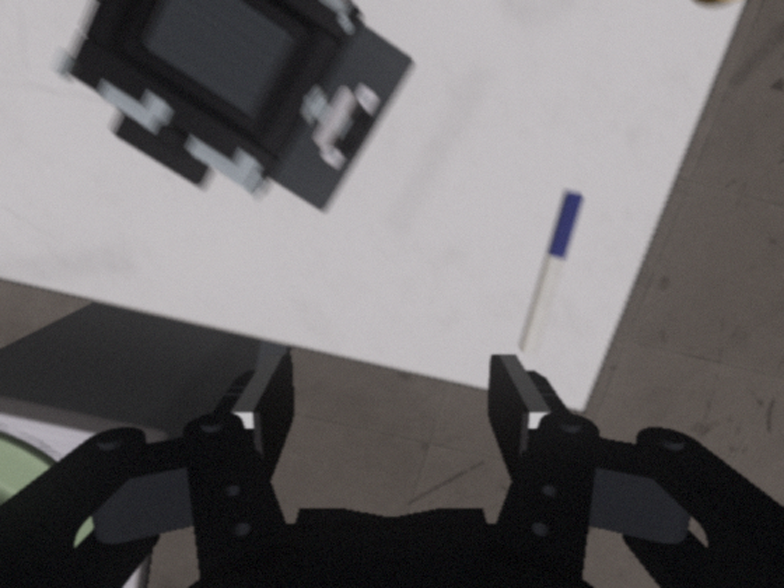

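Run:
```python
from h import *
import pickle
f=pickle.load(open("W5.pkl","rb"));P=cloud(f);s=bot.observe()
R=Ro.from_euler('xyz',s["tool_rot"])
Q=R.inv().apply(P.reshape(-1,3)-s["position"]).reshape(P.shape)*1000
hsv=cv2.cvtColor(f["color"],cv2.COLOR_RGB2HSV)
g=(hsv[...,0]>50)&(hsv[...,0]<90)&(hsv[...,1]>120)&(np.abs(Q[...,2])<6)&(Q[...,1]<-12)
q=Q[g];a=np.linalg.lstsq(np.c_[q[:,:2],np.ones(len(q))],q[:,2],rcond=None)[0]
print(g.sum(),"plane",a,"rms",np.std(np.c_[q[:,:2],np.ones(len(q))]@a-q[:,2]),np.percentile(q,[.5,50,99.5],axis=0).round(1))
H=np.array(f["hand_eye"])
def onq(u,v,z):
    r=H[:3,:3]@np.array([(u-f["cx"])/f["f"],(v-f["cy"])/f["f"],1]);o=H[:3,3];return (o+r*(z/1000-o[2])/r[2])*1000
for u,v in((260,291),(521,288)):
    print(onq(u/1.4,v/1.4,np.median(q[:,2])))
```

```text
359 plane [-0.00149753  0.0020165   0.96953513] rms 0.5601839140646925 [[-28.4 -21.2  -0.5]
 [  6.3 -14.2   0.9]
 [ 35.9 -12.    2.5]]
[-40.6152455  -26.66992709   0.93849248]
[ 41.30507707 -27.74595691   0.93849248]
```

Run:
```python
from h import *
plan([.425,-.175,.26],-109,step=48)
```

```text
[39.5, 14.9, -11.4, 0.0, 0.0, 3.9]
[40.4, 12.1, -11.4, 0.0, 0.0, 3.9]
[41.1, 9.3, -11.4, 0.0, 0.0, 3.9]
[41.7, 6.4, -11.4, 0.0, 0.0, 3.9]
[42.0, 3.6, -11.4, 0.0, 0.0, 3.9]
[42.2, 0.7, -11.4, 0.0, 0.0, 3.9]
[42.1, -2.3, -11.4, 0.0, 0.0, 3.9]
[41.9, -5.1, -11.3, 0.0, 0.0, 3.9]
[41.4, -8.0, -11.3, 0.0, 0.0, 3.9]
```

{"op": "arm_command", "data": {
  "targets": [
    [30,12,-20,0,0,3],
    [40,14,-14,0,0,4],
    [41,10,-12,0,0,4],
    [42,6,-12,0,0,4],
    [42,4,-12,0,0,4],
    [42,1,-12,0,0,4],
    [42,-2,-12,0,0,4],
    [42,-5,-10,0,0,4]
  ]
}}

```text
clock: 6.7
position: [0.4241, -0.1297, 0.2694]
tool_rot: [-3.139, 0.008, -1.833]
force: [1.7, 0.2, -1.6]
grip_width: 0.023
```

Run:
```python
from h import *
st();plan([.425,-.175,.26],-109,step=48)
```

```text
6.7 [ 0.4241 -0.1297  0.2694] [-179.8    0.5 -105. ] F [ 1.7  0.2 -1.6] w 0.023 q [ 0.35  0.18 -0.21  1.99  0.04  0.97 -1.71]
[43.6, -12.6, 9.1, -0.1, 0.5, 4.0]
```

{"op": "arm_command", "data": {
  "targets": [
    [25,-7,0,0,0.4,4],
    [20,-6,0,0,0,0],
    [0,0,0,0,0,0],
    [0,0,0,0,0,0]
  ]
}}

```text
clock: 7.1
position: [0.421, -0.1836, 0.2719]
tool_rot: [-3.137, 0.001, -1.917]
force: [-0.7, 1.2, -0.1]
grip_width: 0.0228
```

Run:
```python
from h import *
import pickle
st()
f=cam("wrist");pickle.dump((f,bot.observe()),open("W6.pkl","wb"));save(f,"w6.png",s=1.4)
P=cloud(f)
y=np.radians(-19);c=np.array([.491,-.199]);ex=np.array([np.cos(y),np.sin(y)]);ey=np.array([-ex[1],ex[0]])
X=(P[...,:2]-c)@ex;Y=(P[...,:2]-c)@ey;Z=P[...,2]
# height map, rectified at 1mm
hm=np.full((200,220),np.nan)
ix=(100-(X*1000)).round().astype(int);iy=(110-(Y*1000)).round().astype(int)
ok=(ix>=0)&(ix<200)&(iy>=0)&(iy<220)&(f["depth"]>0)
cm=np.zeros((200,220,3),np.uint8);cm[ix[ok],iy[ok]]=f["color"][ok][:,::-1];hm[ix[ok],iy[ok]]=Z[ok]
v=np.nan_to_num((hm-.085)/.05*255);v=np.clip(v,0,255).astype(np.uint8)
im=np.hstack([cv2.resize(cm,None,fx=1.8,fy=2.7),cv2.resize(cv2.applyColorMap(v,2),None,fx=1.8,fy=2.7)])
cv2.imwrite("pics/rect.png",im)
k=(np.abs(X)<.06)&(np.abs(Y)<.06)&(Z>.09)&(Z<.104)
print(k.sum(),np.percentile(Z[k],[10,30,50,70,90]))
```

```text
7.1 [ 0.421  -0.1836  0.2719] [-1.798e+02  1.000e-01 -1.098e+02] F [-0.7  1.2 -0.1] w 0.0228 q [ 0.42  0.2  -0.16  1.96  0.04  0.98 -1.68]
12113 [0.09644479 0.09950554 0.10105669 0.10166185 0.10237428]
```

View pics/w6.png

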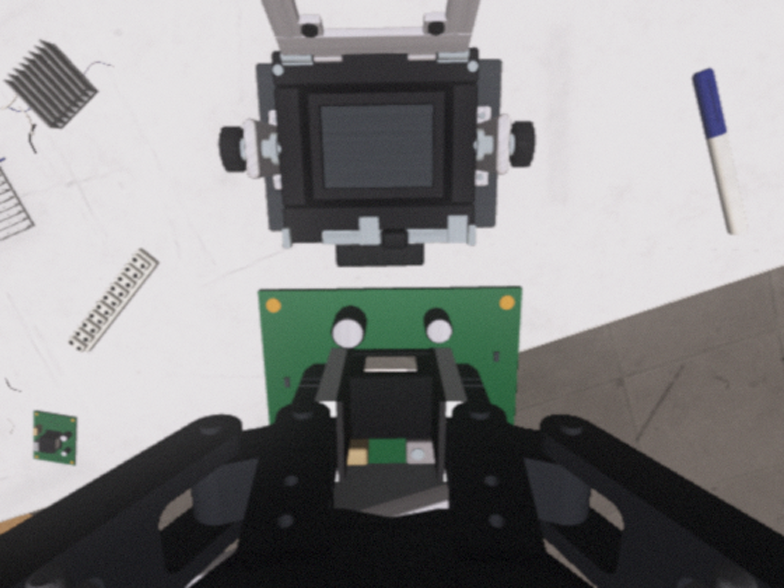

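Run:
```python
from h import *
import pickle
f,s=pickle.load(open("W6.pkl","rb"));print(f["C2W"][:3].round(3).tolist())
c=f["color"][30:200,155:390,::-1].astype(float)
c=np.clip(255*(c/255)**.5,0,255).astype(np.uint8)
cv2.imwrite("pics/crop6.png",cv2.resize(c,None,fx=3.4,fy=3.4,interpolation=cv2.INTER_CUBIC))
```

```text
[[-0.338, -0.908, -0.247, 0.485], [-0.941, 0.326, 0.09, -0.207], [-0.001, 0.263, -0.965, 0.42]]
```

View pics/crop6.png

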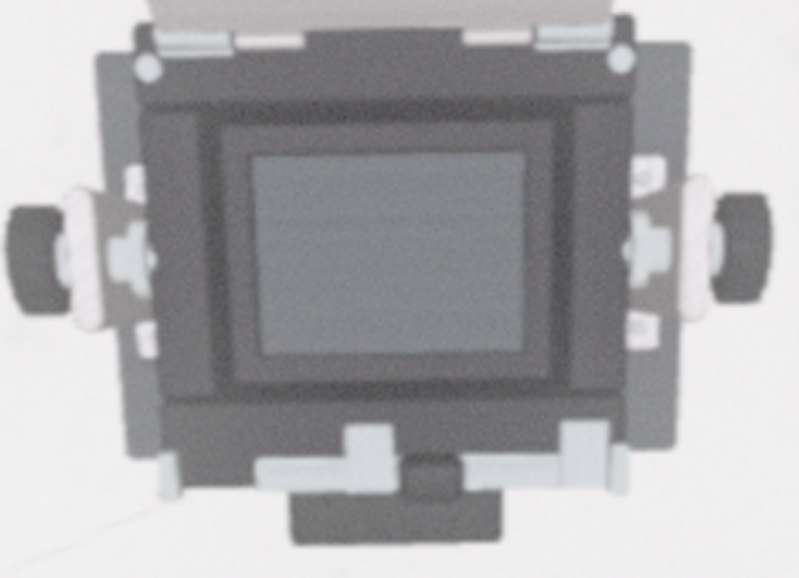

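Run:
```python
from h import *
import pickle
f,s=pickle.load(open("W6.pkl","rb"))
def pr(n,pts,z):
    q=np.array([onz(f,x/3.4+155-.35,y/3.4+30-.35,z) for x,y in pts])
    e=lambda a,b:np.degrees(np.arctan2(*(q[a]-q[b])[1::-1])).round(2)
    L=lambda a,b:(np.linalg.norm(q[a]-q[b])*1000).round(1)
    print(n,q.mean(0).round(4),"x-ang",e(0,3),e(1,2),"y-ang",e(0,1),e(3,2),"L",L(0,3),L(1,2),L(0,1),L(3,2))
pr("ledge",[(218,123),(555,117),(549,377),(231,382)],.096)
pr("win",[(250,154),(525,152),(523,352),(262,354)],.096)
pr("rim",[(198,103),(578,100),(570,392),(212,396)],.101)
for n,p,z in(("tab",(432,470),.1225),("nutL",(35,260),.098),("nutR",(745,248),.098)):
    print(n,onz(f,p[0]/3.4+155-.35,p[1]/3.4+30-.35,z).round(4))
P=cloud(f)
for x,y in((432,470),(370,440),(585,440),(180,420),(500,470),(400,520),(180,250),(610,250),(330,475)): print((x,y),P[round(y/3.4+30),round(x/3.4+155)].round(4))
```

```text
ledge [ 0.4933 -0.1997  0.096 ] x-ang -19.29 -19.53 y-ang 71.16 71.11 L 64.8 64.9 85.4 85.1
win [ 0.4927 -0.2     0.096 ] x-ang -18.31 -19.1 y-ang 70.6 70.65 L 50.1 50.0 70.2 69.5
rim [ 0.4933 -0.2002  0.101 ] x-ang -19.68 -19.51 y-ang 70.63 70.86 L 72.1 71.7 94.4 94.7
tab [ 0.44   -0.1926  0.1225]
nutL [ 0.5227 -0.113   0.098 ]
nutR [ 0.4633 -0.287   0.098 ]
(432, 470) [ 0.4399 -0.1928  0.1234]
(370, 440) [ 0.4508 -0.18    0.1102]
(585, 440) [ 0.4319 -0.2323  0.1096]
(180, 420) [ 0.4712 -0.1331  0.1012]
(500, 470) [ 0.4315 -0.2089  0.108 ]
(400, 520) [ 0.425  -0.1787  0.0946]
(180, 250) [ 0.5111 -0.1502  0.1025]
(610, 250) [ 0.4741 -0.2531  0.1021]
(330, 475) [ 0.4449 -0.1662  0.1076]
```

Run:
```python
from h import *
plan([.4957,-.2006,.20],-109.8,step=40)
```

```text
[-3.1, -25.3, 24.1, -0.1, 0.0, 0.0]
[-3.1, -25.3, 24.0, -0.1, 0.0, 0.0]
[-3.1, -25.3, 24.0, -0.1, 0.0, 0.0]
```

{"op": "arm_command", "data": {
  "targets": [
    [-3,-25,5,-0.2,0,0],
    [-3,-25,25,0,0,0],
    [-3,-25,40,0,0,0],
    [0,0,20,0,0,0],
    [0,0,10,0,0,0],
    [0,0,0,0,0,0]
  ]
}}

```text
clock: 7.75
position: [0.4987, -0.1951, 0.1702]
tool_rot: [-3.139, 0.003, -1.909]
force: [-1.3, -0.3, -0.0]
grip_width: 0.0232
```

Run:
```python
from h import *
st();plan([.4957,-.2006,.125],-109.8,step=20)
```

```text
7.75 [ 0.4987 -0.1951  0.1702] [-179.8    0.2 -109.4] F [-1.3 -0.3 -0. ] w 0.0232 q [ 0.38  0.45 -0.15  1.89  0.09  0.8  -1.73]
[2.1, 0.4, 15.1, -0.1, 0.1, 0.1]
[2.1, 0.4, 15.1, -0.1, 0.1, 0.1]
[2.1, 0.3, 15.1, -0.1, 0.1, 0.1]
```

{"op": "arm_command", "data": {
  "targets": [
    [2,0.5,15,0,0,0.3],
    [2,0.5,15,0,0,0.1],
    [2,0,13,0,0,0],
    [0,0,0,0,0,0]
  ]
}}

```text
clock: 8.15
position: [0.4971, -0.1994, 0.1302]
tool_rot: [-3.134, 0.004, -1.914]
force: [-0.0, 0.0, 0.3]
grip_width: 0.0233
```

Run:
```python
from h import *
st();plan([.4957,-.2006,.100],-109.8,step=10)
```

```text
8.15 [ 0.4971 -0.1994  0.1302] [-179.6    0.2 -109.7] F [-0.   0.   0.3] w 0.0233 q [ 0.38  0.51 -0.14  1.92  0.1   0.71 -1.74]
[0.4, 0.3, 7.6, -0.1, 0.1, 0.0]
[0.4, 0.3, 7.6, -0.1, 0.1, 0.0]
[0.4, 0.3, 7.6, -0.1, 0.1, 0.0]
[0.4, 0.2, 7.6, -0.1, 0.1, 0.0]
```

{"op": "arm_command", "data": {
  "targets": [
    [0.5,0.5,8,-0.3,0,0],
    [0.5,0.5,8,0,0,0],
    [0.5,0.3,7,0,0,0]
  ]
}}

```text
clock: 8.45
position: [0.4967, -0.2006, 0.1084]
tool_rot: [-3.136, 0.004, -1.914]
force: [0.5, -0.7, -0.6]
grip_width: 0.0229
```

Run:
```python
from h import *
st();plan([.4957,-.2006,.100],-109.8,step=5)
```

```text
8.45 [ 0.4967 -0.2006  0.1084] [-179.7    0.2 -109.6] F [ 0.5 -0.7 -0.6] w 0.0229 q [ 0.38  0.54 -0.14  1.94  0.11  0.66 -1.74]
[0.2, 0.5, 4.2, -0.2, 0.1, 0.1]
[0.2, 0.5, 4.2, -0.2, 0.1, 0.1]
```

{"op": "arm_command", "data": {
  "targets": [
    [0.2,0.6,4,-0.3,0,0],
    [0,0.5,3,0,0,0],
    [0,0,1,0,0,0]
  ]
}}

```text
clock: 8.75
position: [0.4952, -0.2003, 0.099]
tool_rot: [3.14, 0.004, -1.914]
force: [0.0, -0.5, -1.3]
grip_width: 0.0231
```

Run:
```python
from h import *
st()
```

```text
8.75 [ 0.4952 -0.2003  0.099 ] [ 179.9    0.2 -109.6] F [ 0.  -0.5 -1.3] w 0.0231 q [ 0.38  0.56 -0.14  1.94  0.11  0.65 -1.74]
```

{"op": "arm_command", "data": {
  "targets": [
    [0,0,1.5,0,0,0]
  ]
}}

```text
clock: 8.85
position: [0.4953, -0.2003, 0.0974]
tool_rot: [3.14, 0.004, -1.914]
force: [0.2, -0.9, -0.9]
grip_width: 0.0233
```

{"op": "arm_command", "data": {
  "targets": [
    [0,0,0,0,0,0],
    [0,0,0,0,0,0],
    [0,0,0,0,0,0],
    [0,0,-3,0,0,0],
    [0,0,-20,0,0,0],
    [0,0,-30,0,0,0]
  ],
  "grip": 48
}}

```text
clock: 9.45
position: [0.4939, -0.1998, 0.1496]
tool_rot: [3.136, 0.004, -1.913]
force: [-0.1, 0.1, 1.1]
grip_width: 0.041
```

Run:
```python
from h import *
st();plan([.43,-.178,.25],-109.8)
```

```text
9.45 [ 0.4939 -0.1998  0.1496] [ 179.7    0.2 -109.6] F [-0.1  0.1  1.1] w 0.041 q [ 0.39  0.48 -0.15  1.91  0.09  0.77 -1.73]
[0.2, 22.7, -33.3, 0.1, 0.1, 0.1]
[0.2, 22.6, -33.4, 0.1, 0.1, 0.1]
[0.3, 22.6, -33.4, 0.1, 0.1, 0.1]
```

{"op": "arm_command", "data": {
  "targets": [
    [0,5,-40,0,0,0],
    [0,25,-40,0,0,0],
    [0,25,-30,0,0,0],
    [0,18,-5,0,0,0],
    [0,0,0,0,0,0]
  ],
  "grip": 0
}}

```text
clock: 9.95
position: [0.4242, -0.1753, 0.2742]
tool_rot: [-3.141, 0.004, -1.913]
force: [0.1, -0.3, -0.7]
grip_width: -0.0
```

Run:
```python
from h import *
import pickle
st();f=cam("wrist");pickle.dump((f,bot.observe()),open("W7.pkl","wb"))
save(f,"w7.png",s=1.4)
plan([.493,-.2,.27],-109.1);print();plan([.6064,-.2393,.27],-109.1)
```

```text
9.95 [ 0.4242 -0.1753  0.2742] [-180.     0.2 -109.6] F [ 0.1 -0.3 -0.7] w -0.0 q [ 0.41  0.2  -0.17  1.95  0.04  0.99 -1.69]
[0.1, -36.0, 2.1, 0.0, 0.1, -0.3]
[0.3, -36.0, 2.1, 0.0, 0.1, -0.3]

[-0.2, -38.4, 0.9, 0.0, 0.0, -0.1]
[-0.1, -38.4, 0.9, 0.0, 0.0, -0.1]
[0.0, -38.4, 0.8, 0.0, 0.0, -0.1]
[0.0, -38.4, 0.8, 0.0, 0.0, -0.1]
[0.1, -38.4, 0.8, 0.0, 0.0, -0.1]
```

View pics/w7.png

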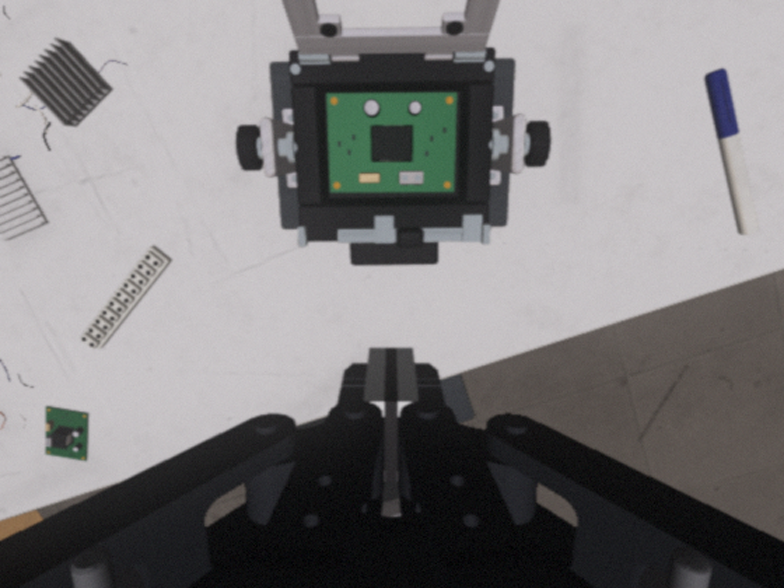

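Board sits squarely in the pocket (px 325–460, 92–193). Numeric check of seating, then on to the lid.

Run:
```python
from h import *
import pickle
f,s=pickle.load(open("W7.pkl","rb"));P=cloud(f)
hsv=cv2.cvtColor(f["color"],cv2.COLOR_RGB2HSV)
g=(hsv[...,0]>50)&(hsv[...,0]<90)&(hsv[...,1]>90);g[:60]=0;g[145:]=0;g[:,:225]=0;g[:,335:]=0
q=P[g]*1000;q=q[np.abs(q[:,2]-np.median(q[:,2]))<4];m=q.mean(0)
a=np.linalg.lstsq(np.c_[q[:,:2]-m[:2],np.ones(len(q))],q[:,2],rcond=None)[0];print(g.sum(),a,cv2.minAreaRect(q[:,:2].astype(np.float32)))
# lid: points above .11 behind
y=np.radians(-19.1);ex=np.array([np.cos(y),np.sin(y)]);ey=np.array([-ex[1],ex[0]])
X=(P[...,:2]-[.493,-.2])@ex;Y=(P[...,:2]-[.493,-.2])@ey;Z=P[...,2]
k=(X>.045)&(np.abs(Y)<.06)&(Z>.11);print(np.polyfit(X[k],Z[k],1),X[k].max(),Z[k].max())
```

```text
4801 [-2.12609819e-03  1.88273597e-03  9.90888300e+01] ((494.6121520996094, -199.94873046875), (80.84376525878906, 60.42528533935547), 70.42472076416016)
[ 2.32862234 -0.00868153] 0.06930414622507867 0.15362407313414056
```

{"op": "arm_command", "data": {
  "targets": [
    [0,-38,0,0,0,0],
    [0,-39,0,0,0,0],
    [0,-39,0,0,0,0],
    [0,-39,0,0,0,0],
    [0,-39,0,0,0,0],
    [0,-8,0,0,0,0],
    [0,0,0,0,0,0]
  ]
}}

```text
clock: 10.7
position: [0.6247, -0.2468, 0.2687]
tool_rot: [3.139, 0.004, -1.913]
force: [0.5, -0.1, -0.2]
grip_width: -0.0003
```

Run:
```python
from h import *
st();plan([.6064,-.2393,.165],-109.1)
```

```text
10.7 [ 0.6247 -0.2468  0.2687] [ 179.9    0.2 -109.6] F [ 0.5 -0.1 -0.2] w -0.0003 q [ 0.38  0.57 -0.14  1.41  0.08  1.17 -1.68]
[-0.2, 6.5, 34.6, 0.0, 0.1, -0.2]
[-0.2, 6.5, 34.6, 0.0, 0.1, -0.2]
[-0.3, 6.6, 34.6, 0.0, 0.1, -0.2]
```

{"op": "arm_command", "data": {
  "targets": [
    [0,0,35,0,0,0],
    [0,0,40,0,0,0],
    [0,0,28,0,0,0],
    [0,15,0,0,0,0],
    [0,15,0,0,0,0],
    [0,12,0,0,0,0]
  ]
}}

```text
clock: 11.3
position: [0.5807, -0.2305, 0.1591]
tool_rot: [3.136, 0.004, -1.913]
force: [1.2, -0.8, 1.1]
grip_width: -0.0
```

```bash
cat >> h.py <<'E'
def sp():
    s=bot.observe();y=np.radians(-19.1);d=np.array(s["position"])-[.493,-.2,0]
    print("stand xyz mm",np.round([1000*(d[0]*np.cos(y)+d[1]*np.sin(y)),1000*(-d[0]*np.sin(y)+d[1]*np.cos(y)),1000*d[2]],1))
E
python3 - <<'E'
from h import *
st();sp()
E
```

```text
11.3 [ 0.5807 -0.2305  0.1591] [ 179.7    0.2 -109.6] F [ 1.2 -0.8  1.1] w -0.0 q [ 0.38  0.6  -0.14  1.65  0.1   0.9  -1.71]
stand xyz mm [ 9.290e+01 -1.000e-01  1.591e+02]
```

{"op": "arm_command", "data": {
  "targets": [
    [0,12,-2,0,0,0],
    [0,12,-1,0,0,0],
    [0,12,-1,0,0,0],
    [0,12,0,0,0,0],
    [0,8,0,0,0,0]
  ]
}}

```text
clock: 11.8
position: [0.5212, -0.2099, 0.1632]
tool_rot: [3.133, 0.003, -1.913]
force: [0.8, 0.0, 0.1]
grip_width: 0.0002
```

Run:
```python
from h import *
st();sp()
```

```text
11.8 [ 0.5212 -0.2099  0.1632] [ 179.5    0.2 -109.6] F [0.8 0.  0.1] w 0.0002 q [ 0.39  0.51 -0.15  1.82  0.09  0.83 -1.72]
stand xyz mm [ 2.990e+01 -1.000e-01  1.632e+02]
```

{"op": "arm_command", "data": {
  "targets": [
    [0,-3,-30,0,0,0],
    [0,0,-40,0,0,0],
    [0,10,-30,0,0,0],
    [0,40,0,0,0,0],
    [0,40,0,0,0,0],
    [0,15,0,0,0,0],
    [0,0,0,0,0,0],
    [0,0,0,0,0,0]
  ]
}}

```text
clock: 12.6
position: [0.4184, -0.1739, 0.2678]
tool_rot: [3.133, 0.003, -1.913]
force: [0.6, -0.7, -0.3]
grip_width: -0.0001
```

```bash
cat >> h.py <<'E'
def chk(f):
    P=cloud(f);y=np.radians(-19.1);ex=np.array([np.cos(y),np.sin(y)]);ey=np.array([-ex[1],ex[0]])
    return (P[...,:2]-[.493,-.2])@ex*1000,(P[...,:2]-[.493,-.2])@ey*1000,P[...,2]*1000
E
python3 - <<'E'
from h import *
import pickle
st();sp();f=cam("wrist");pickle.dump((f,bot.observe()),open("W8.pkl","wb"));save(f,"w8.png",s=1.4)
X,Y,Z=chk(f)
for a,b in((-34,0),(-34,30),(-34,-30),(0,-46),(0,46),(40,0),(-54,0),(0,0)):
    k=np.hypot(X-a,Y-b)<4;print((a,b),k.sum(),np.percentile(Z[k],[10,50,90]).round(1) if k.any() else '')
E
```

```text
12.6 [ 0.4184 -0.1739  0.2678] [ 1.795e+02  1.000e-01 -1.096e+02] F [ 0.6 -0.7 -0.3] w -0.0001 q [ 0.42  0.21 -0.18  1.97  0.04  0.98 -1.69]
stand xyz mm [-79.    0.3 267.8]
(-34, 0) 70 [106.2 106.9 107.8]
(-34, 30) 68 [106.3 107.2 107.8]
(-34, -30) 70 [106.3 107.2 107.9]
(0, -46) 77 [106.1 107.1 108. ]
(0, 46) 72 [106.1 107.1 107.8]
(40, 0) 85 [106.3 107.  108.1]
(-54, 0) 73 [107.2 110.2 122. ]
(0, 0) 82 [116.3 117.2 117.9]
```

Lid is shut flat at z=107 mm. Now the latch tab, at stand ≈(-52.5, -10), pushed along +y.

```bash
python3 - <<'E'
from h import *
import pickle
f,s=pickle.load(open("W8.pkl","rb"));X,Y,Z=chk(f)
k=(Z>115)&(Z<127)&(X<-42)&(X>-65)&(abs(Y)<40);print("tab",k.sum(),np.percentile(X[k],[2,98]),np.percentile(Y[k],[2,98]),Z[k].mean())
def W(x,y,z):
    a=np.radians(-19.1);return [.493+(x*np.cos(a)-y*np.sin(a))/1000,-.2+(x*np.sin(a)+y*np.cos(a))/1000,z/1000]
plan(W(-53,-44,140),-109.1,step=45)
E
cat >> h.py <<'E'
def W(x,y,z):
    a=np.radians(-19.1);return [.493+(x*np.cos(a)-y*np.sin(a))/1000,-.2+(x*np.sin(a)+y*np.cos(a))/1000,z/1000]
E
```

```text
tab 271 [-60.46323722 -50.20656758] [-17.9172727   -1.88214396] 122.11589944213743
[11.1, -6.8, 31.8, 0.1, 0.0, -0.1]
[11.1, -6.8, 31.9, 0.1, 0.0, -0.1]
[11.1, -6.7, 31.9, 0.1, 0.0, -0.1]
[11.1, -6.6, 31.9, 0.1, 0.0, -0.1]
```

{"op": "arm_command", "data": {
  "targets": [
    [12,-6,25,0.3,0,0],
    [12,-6,35,0,0,0],
    [12,-6,35,0,0,0],
    [11,-6,27,0,0,0],
    [0,0,15,0,0,0],
    [0,0,10,0,0,0]
  ]
}}

```text
clock: 13.25
position: [0.4311, -0.2291, 0.1145]
tool_rot: [-3.141, 0.004, -1.912]
force: [0.1, 0.6, 0.9]
grip_width: -0.0003
```

Run:
```python
from h import *
st();sp();plan(W(-55,-44,108),-109.1,step=8)
```

```text
13.25 [ 0.4311 -0.2291  0.1145] [-179.9    0.2 -109.5] F [0.1 0.6 0.9] w -0.0003 q [ 0.47  0.48 -0.13  2.05  0.1   0.62 -1.64]
stand xyz mm [-49.  -47.7 114.5]
[-1.8, 3.0, 3.3, 0.0, 0.1, -0.2]
[-1.8, 3.0, 3.3, 0.0, 0.1, -0.2]
```

{"op": "arm_command", "data": {
  "targets": [
    [0,6,4,0,0,0],
    [-4,0,2.5,0,0,0],
    [-8,0,0.5,0,0,0],
    [-8,0,0.5,0,0,0]
  ]
}}

```text
clock: 13.65
position: [0.4326, -0.2072, 0.1063]
tool_rot: [-3.141, 0.004, -1.913]
force: [-2.1, -1.3, 0.5]
grip_width: -0.0003
```

Run:
```python
from h import *
st();sp();f=cam("wrist");X,Y,Z=chk(f)
k=(Z>119)&(Z<126)&(X<-47)&(X>-62)&(abs(Y)<40);print("tab",k.sum(),np.percentile(X[k],[2,98]),np.percentile(Y[k],[2,98]),Z[k].mean())
```

```text
13.65 [ 0.4326 -0.2072  0.1063] [-180.     0.2 -109.6] F [-2.1 -1.3  0.5] w -0.0003 q [ 0.43  0.48 -0.13  2.07  0.1   0.59 -1.69]
stand xyz mm [-54.7 -26.6 106.3]
tab 909 [-60.2400212  -47.06045916] [-36.14603843   3.29671145] 122.50527926943302
```

{"op": "arm_command", "data": {
  "targets": [
    [-6,0,0.5,0,0,0],
    [-6,0,0.5,0,0,0],
    [-5,0,0.5,0,0,0]
  ]
}}

```text
clock: 14.0
position: [0.4391, -0.1897, 0.106]
tool_rot: [-3.14, 0.002, -1.911]
force: [-12.5, -33.3, 3.8]
grip_width: -0.0002
```

Run:
```python
from h import *
st();sp();f=cam("wrist");X,Y,Z=chk(f)
k=(Z>119)&(Z<126)&(X<-47)&(X>-62)&(abs(Y)<40);print("tab",k.sum(),np.percentile(X[k],[2,98]),np.percentile(Y[k],[2,98]),Z[k].mean())
```

```text
14.0 [ 0.4391 -0.1897  0.106 ] [-1.799e+02  1.000e-01 -1.095e+02] F [-12.5 -33.3   3.8] w -0.0002 q [ 0.39  0.48 -0.13  2.08  0.1   0.59 -1.73]
stand xyz mm [-54.3  -7.9 106. ]
tab 726 [-60.1364287  -50.04873721] [ 7.65179463 20.28044211] 122.28614707409926
```

{"op": "arm_command", "data": {
  "targets": [
    [4,0,0,0,0,0],
    [15,0,-2,0,0,0],
    [10,5,-40,0,0,0],
    [0,10,-40,0,0,0],
    [-10,5,-40,0,0,0],
    [0,5,-30,0,0,0],
    [0,0,0,0,0,0]
  ]
}}

```text
clock: 14.75
position: [0.4091, -0.1982, 0.2639]
tool_rot: [-3.139, 0.002, -1.91]
force: [1.1, -0.4, -1.1]
grip_width: -0.0
```

Run:
```python
from h import *
import pickle
st();sp();f=cam("wrist");pickle.dump((f,bot.observe()),open("W9.pkl","wb"));X,Y,Z=chk(f)
k=(Z>115)&(Z<127)&(X<-42)&(X>-65)&(abs(Y)<40);print("tab",k.sum(),np.percentile(X[k],[2,98]),np.percentile(Y[k],[2,98]),Z[k].mean())
c=f["color"][60:240,170:400,::-1].astype(float)
c=np.clip(255*(c/255)**.6,0,255).astype(np.uint8)
cv2.imwrite("pics/crop9.png",cv2.resize(c,None,fx=3.3,fy=3.3,interpolation=cv2.INTER_CUBIC))
```

```text
14.75 [ 0.4091 -0.1982  0.2639] [-1.798e+02  1.000e-01 -1.095e+02] F [ 1.1 -0.4 -1.1] w -0.0 q [ 0.46  0.21 -0.16  1.98  0.04  0.96 -1.63]
stand xyz mm [-79.9 -25.7 263.9]
tab 277 [-60.45418636 -50.35451191] [ 3.79500875 20.4888459 ] 121.88365701199352
```

View pics/crop9.png

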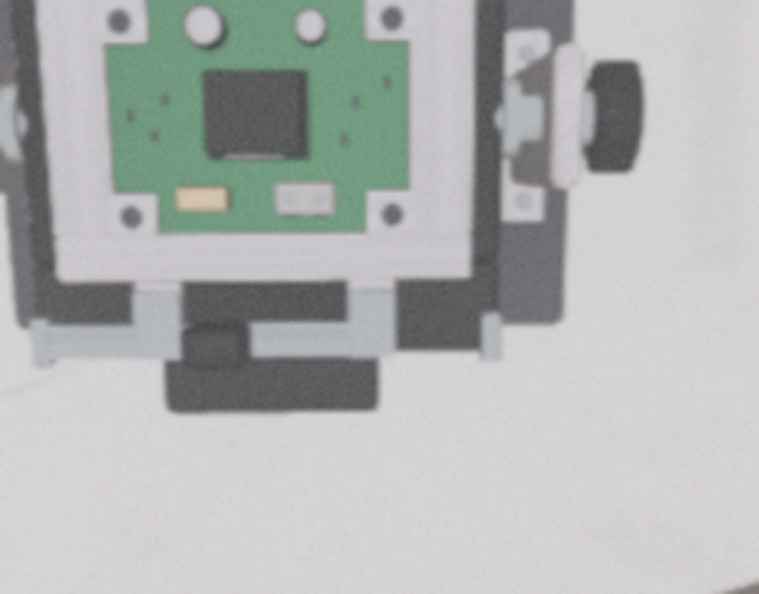

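Tab moved to y 4–20 mm, the bar end meets the stop block at crop (40,343), and both hooks (157,310), (370,310) cover the ears at the lid edge. The 35 N reaction confirms the end stop. Next: press the lip down beside the tab, at y=-22.

Run:
```python
from h import *
plan(W(-72,-22,130),-109.1,step=45)
```

```text
[-1.1, -2.7, 44.1, 0.0, 0.0, -0.1]
[-1.1, -2.7, 44.1, 0.0, 0.0, -0.1]
[-1.2, -2.7, 44.1, 0.0, 0.0, -0.1]
```

{"op": "arm_command", "data": {
  "targets": [
    [-1,-2,40,0,0,0],
    [-1,-2,40,0,0,0],
    [-1,-2,40,0,0,0],
    [-1,-1,15,0,0,0],
    [0,0,8,0,0,0]
  ]
}}

```text
clock: 15.3
position: [0.4188, -0.1948, 0.1135]
tool_rot: [-3.137, 0.004, -1.909]
force: [0.6, 0.5, -0.1]
grip_width: -0.0
```

Run:
```python
from h import *
st();sp()
```

```text
15.3 [ 0.4188 -0.1948  0.1135] [-179.7    0.2 -109.4] F [ 0.6  0.5 -0.1] w -0.0 q [ 0.42  0.45 -0.14  2.12  0.11  0.58 -1.7 ]
stand xyz mm [-71.8 -19.3 113.5]
```

{"op": "arm_command", "data": {
  "targets": [
    [2,0,10,0,0,0],
    [1,0,10,0,0,0],
    [0,0,10,0,0,0],
    [0,0,10,0,0,0],
    [0,0,10,0,0,0]
  ]
}}

```text
clock: 15.8
position: [0.4173, -0.1976, 0.0606]
tool_rot: [-3.138, 0.004, -1.909]
force: [2.5, 0.2, 3.2]
grip_width: -0.0001
```

Run:
```python
from h import *
st();sp();f=cam("wrist");X,Y,Z=chk(f)
k=(abs(abs(Y)-48)<4)&(X>-50)&(X<50)&(Z>60)&(Z<180);a=np.polyfit(X[k],Z[k],1);print(k.sum(),a,np.degrees(np.arctan(a[0])))
```

```text
15.8 [ 0.4173 -0.1976  0.0606] [-179.8    0.2 -109.4] F [2.5 0.2 3.2] w -0.0001 q [ 0.41  0.55 -0.12  2.14  0.14  0.45 -1.72]
stand xyz mm [-72.3 -22.5  60.6]
11167 [  0.50669851 108.3847518 ] 26.87126482027948
```

{"op": "arm_command", "data": {
  "targets": [
    [0,-1,8,0,0,0],
    [0,-1,7,0,0,0],
    [0,-1,5,0,0,0]
  ]
}}

```text
clock: 16.15
position: [0.4209, -0.1987, 0.0384]
tool_rot: [-3.137, 0.004, -1.909]
force: [-0.4, 1.3, 3.1]
grip_width: 0.0002
```

```bash
cat >> h.py <<'E'
def ang():
    f=cam("wrist");X,Y,Z=chk(f)
    k=(abs(abs(Y)-48)<4)&(X>-50)&(X<50)&(Z>60)&(Z<180);p=np.c_[X[k],Z[k]];p=p-p.mean(0);v=np.linalg.svd(p,full_matrices=False)[2][0];print(k.sum(),"ang",np.degrees(np.arctan2(v[1],v[0])))
    return f,X,Y,Z
E
python3 - <<'E'
from h import *
st();sp();ang()
E
```

```text
16.15 [ 0.4209 -0.1987  0.0384] [-179.7    0.2 -109.4] F [-0.4  1.3  3.1] w 0.0002 q [ 0.4   0.6  -0.11  2.14  0.15  0.4  -1.73]
stand xyz mm [-68.5 -22.4  38.4]
11161 ang -137.89310459279574
```

{"op": "arm_command", "data": {
  "targets": [
    [0,8,-10,0,0,0],
    [0,5,-40,0,0,0],
    [0,0,-48,0,0,0],
    [0,0,-48,0,0,0],
    [-7,-20,-40,0,0,0],
    [-8,-45,0,0,0,0],
    [-8,-45,0,0,0,0],
    [0,-45,0,0,0,0]
  ]
}}

```text
clock: 17.0
position: [0.5565, -0.2228, 0.2391]
tool_rot: [-3.137, 0.003, -1.91]
force: [0.6, -0.4, -0.3]
grip_width: -0.0001
```

{"op": "arm_command", "data": {
  "targets": [
    [0,-25,0,0,0,0],
    [0,0,0,0,0,0]
  ]
}}

```text
clock: 17.2
position: [0.5834, -0.2316, 0.2404]
tool_rot: [-3.135, 0.003, -1.909]
force: [-1.0, -0.1, -0.0]
grip_width: 0.0003
```

Run:
```python
from h import *
st();sp();plan(W(95,0,112),-109.1)
```

```text
17.2 [ 0.5834 -0.2316  0.2404] [-179.6    0.2 -109.4] F [-1.  -0.1 -0. ] w 0.0003 q [ 0.39  0.51 -0.16  1.58  0.08  1.05 -1.7 ]
stand xyz mm [ 95.8  -0.3 240.4]
[0.0, 0.5, 42.8, -0.1, 0.1, -0.1]
[0.0, 0.5, 42.8, -0.1, 0.1, -0.1]
[-0.1, 0.4, 42.8, -0.1, 0.1, -0.1]
```

{"op": "arm_command", "data": {
  "targets": [
    [0,0,43,-0.2,0,0],
    [0,0,43,0,0,0],
    [0,0,40,0,0,0],
    [0,12,2,0,0,0],
    [0,13,0,0,0,0],
    [0,13,0,0,0,0],
    [0,13,0,0,0,0]
  ]
}}

```text
clock: 17.9
position: [0.5386, -0.2155, 0.1169]
tool_rot: [-3.117, 0.005, -1.91]
force: [24.6, -8.6, 19.4]
grip_width: -0.0
```

Run:
```python
from h import *
st();sp()
```

```text
17.9 [ 0.5386 -0.2155  0.1169] [-178.6    0.3 -109.4] F [24.6 -8.6 19.4] w -0.0 q [ 0.39  0.58 -0.15  1.83  0.12  0.71 -1.74]
stand xyz mm [ 48.2   0.3 116.9]
```

{"op": "arm_command", "data": {
  "targets": [
    [0,0,-4,0.5,0,0],
    [0,5,-6,0.5,0,0],
    [0,7,-6,0.3,0,0],
    [0,8,-6,0,0,0]
  ]
}}

```text
clock: 18.3
position: [0.5167, -0.2082, 0.1426]
tool_rot: [-3.088, 0.005, -1.91]
force: [2.3, -0.1, 0.6]
grip_width: -0.0004
```

Run:
```python
from h import *
st();sp();f,X,Y,Z=ang()
k=(abs(Y)<60)&(abs(X)<60)&(Z>100);print(np.percentile(X[k],[5,50,95]),np.percentile(Z[k],[5,50,95]))
```

```text
18.3 [ 0.5167 -0.2082  0.1426] [-176.9    0.3 -109.4] F [ 2.3 -0.1  0.6] w -0.0004 q [ 0.39  0.5  -0.16  1.9   0.12  0.7  -1.74]
stand xyz mm [ 25.1  -0.  142.6]
1474 ang 81.69870401762583
[12.51152418 33.21738081 39.55884499] [143.82835669 221.02375279 241.60767999]
```

{"op": "arm_command", "data": {
  "targets": [
    [0,3,3,-1.5,0,0],
    [0,8,2,-1.5,0,0],
    [0,8,0,-0.3,0,0],
    [0,8,1,0,0,0]
  ]
}}

```text
clock: 18.75
position: [0.4983, -0.202, 0.1445]
tool_rot: [-3.128, 0.005, -1.91]
force: [4.1, -1.5, 9.6]
grip_width: 0.0001
```

Run:
```python
from h import *
st();sp()
```

```text
18.75 [ 0.4983 -0.202   0.1445] [-179.2    0.3 -109.5] F [ 4.1 -1.5  9.6] w 0.0001 q [ 0.4   0.49 -0.16  1.91  0.11  0.73 -1.73]
stand xyz mm [ 5.600e+00 -1.000e-01  1.445e+02]
```

{"op": "arm_command", "data": {
  "targets": [
    [0,7,1,0,0,0],
    [0,8,2,0,0,0],
    [0,8,3,0,0,0],
    [0,7,4,0,0,0]
  ]
}}

```text
clock: 19.15
position: [0.4699, -0.1922, 0.1348]
tool_rot: [-3.125, 0.005, -1.911]
force: [4.2, -2.9, 0.8]
grip_width: -0.0002
```

Run:
```python
from h import *
st();sp()
```

```text
19.15 [ 0.4699 -0.1922  0.1348] [-179.1    0.3 -109.5] F [ 4.2 -2.9  0.8] w -0.0002 q [ 0.4   0.46 -0.16  2.    0.11  0.67 -1.74]
stand xyz mm [-2.440e+01 -1.000e-01  1.348e+02]
```

{"op": "arm_command", "data": {
  "targets": [
    [0,5,5,0,0,0],
    [0,5,6,0,0,0],
    [0,4,7,0,0,0],
    [0,2,7,0,0,0]
  ]
}}

```text
clock: 19.55
position: [0.4514, -0.1858, 0.1077]
tool_rot: [-3.13, 0.004, -1.911]
force: [-0.3, -0.6, 6.3]
grip_width: -0.0002
```

Run:
```python
from h import *
st();sp()
```

```text
19.55 [ 0.4514 -0.1858  0.1077] [-179.3    0.2 -109.5] F [-0.3 -0.6  6.3] w -0.0002 q [ 0.39  0.49 -0.16  2.06  0.12  0.59 -1.76]
stand xyz mm [-44.   -0.2 107.7]
```

{"op": "arm_command", "data": {
  "targets": [
    [0,1,5,0,0,0],
    [0,0,4,0,0,0],
    [0,0,3,0,0,0]
  ]
}}

```text
clock: 19.85
position: [0.4491, -0.185, 0.0956]
tool_rot: [-3.132, 0.004, -1.911]
force: [-26.4, 9.7, 125.8]
grip_width: 0.0002
```

Run:
```python
from h import *
st();sp()
```

```text
19.85 [ 0.4491 -0.185   0.0956] [-179.4    0.2 -109.5] F [-26.4   9.7 125.8] w 0.0002 q [ 0.39  0.5  -0.15  2.07  0.13  0.56 -1.77]
stand xyz mm [-46.3  -0.2  95.6]
```

That pressed hard against the stop: about 129 N, over the 120 N wrist limit. I'm backing off and checking the state.

{"op": "arm_command", "data": {
  "targets": [
    [0,0,-5,0,0,0],
    [0,0,-40,0,0,0],
    [0,0,-45,0,0,0],
    [0,0,-45,0,0,0],
    [0,20,-30,0,0,0],
    [0,20,0,0,0,0],
    [0,0,0,0,0,0]
  ]
}}

```text
clock: 20.55
position: [0.4042, -0.1691, 0.2639]
tool_rot: [3.138, 0.004, -1.91]
force: [0.2, -0.3, 0.9]
grip_width: -0.0001
```

Run:
```python
from h import *
st();sp();f=cam("wrist");X,Y,Z=chk(f)
for a,b in((-46,0),(-46,40),(-46,-40),(0,-55),(0,55),(40,0),(40,40),(69,0),(0,0),(20,30)):
    k=np.hypot(X-a,Y-b)<3;print((a,b),k.sum(),np.percentile(Z[k],[10,50,90]).round(1) if k.any() else '')
k=(abs(abs(Y)-55)<4)&(abs(X)<40)&(Z>80)&(Z<115);print(np.polyfit(X[k],Z[k],1))
save(f,"w10.png",s=1.4)
```

```text
20.55 [ 0.4042 -0.1691  0.2639] [ 179.8    0.2 -109.4] F [ 0.2 -0.3  0.9] w -0.0001 q [ 0.43  0.18 -0.19  2.01  0.04  0.96 -1.69]
stand xyz mm [-9.400e+01  1.000e-01  2.639e+02]
(-46, 0) 39 [100.6 101.7 102.8]
(-46, 40) 37 [100.6 101.6 102.4]
(-46, -40) 40 [100.9 101.5 102.5]
(0, -55) 45 [100.7 101.5 102.4]
(0, 55) 40 [100.7 101.5 102.6]
(40, 0) 49 [100.8 101.7 102.7]
(40, 40) 49 [100.7 101.7 102.6]
(69, 0) 0 
(0, 0) 41 [92.5 93.3 94.4]
(20, 30) 44 [92.1 93.1 93.7]
[-1.53367917e-03  1.01523528e+02]
```

View pics/w10.png

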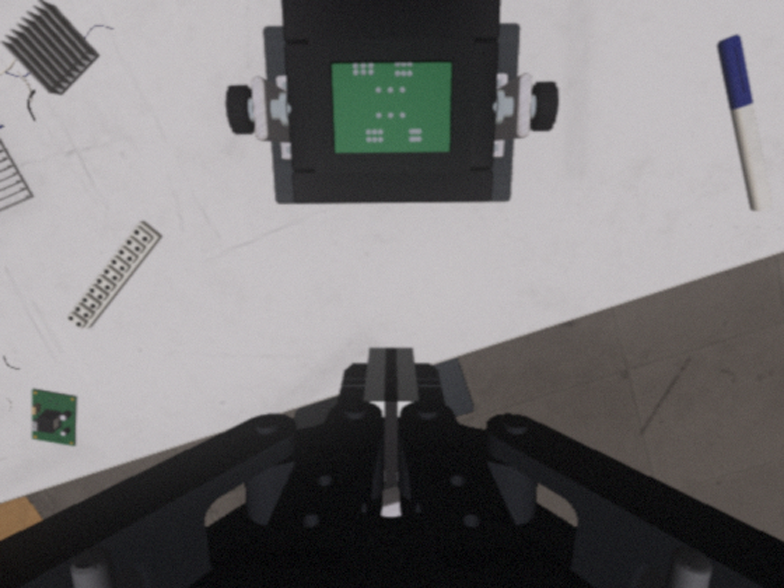

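The frame is turned over and level to 0.1°. The solder side shows in the window at px (391,107), with the board clamped at z≈93 mm, and the loose things lie as before.

```bash
python3 -c "
from workcell import bot
print(bot.job_done())"
```

```text
the job is handed in; nothing more can be done
None
```

The frame is loaded, shut, latched and turned over as asked, but I went past the wrist-force limit once, so the attempt may be judged failed. I handed it in at about 20.6 s with the arm clear of everything.

**What I did:** I laid the larger driver board, components up, in the pocket and let go. Then I swung the lid shut and slid the latch home, tipped the frame by its lip and pushed the rear rail over to the stop.

**Last checks:**
- **Board seating:** before the lid closed, the board lay flat, its top at 99.1 mm (98.5 mm expected).
- **Lid:** shut flat at 107 mm.
- **Latch:** the bar met its end stop with about 35 N, and the hooks looked to be over the ears. The camera measured about 22 mm of travel against the nominal 24 mm, which I put down to camera error.
- **Frame:** level to 0.1° upside down, with the solder side in the window and the board face at 93 mm. I did not see the latch again after the turn.
- **Loose things:** those in the last view (heat sink, connector, pen) looked undisturbed. I did not look at the tape or the screwdriver again.

**What went wrong:**
- **Force limit:** the last push against the turnover stop read about 129 N, above the 120 N limit. I backed off at once.
- **Board pick-up:** the first grasp closed on nothing above the block. On the second try the fingers pressed down with about 98 N before gripping.
- **Fingertip position:** the camera put the fingertips 10 mm behind the TCP, while contacts put them within a few millimetres of it. Neither matches the stated 17 mm ahead, and I did not resolve that.

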